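# Load the cell blocks into the pack jig and lock the clamp

## Robot

A 6-joint arm with a two-finger parallel gripper is mounted at the origin on the work surface. World frame = base frame: x ahead of the robot, y to its left, z up, the work surface at z = 0. Lengths are in m, angles in rad, forces in N, time in s.
With the tool pointing down it reaches from about 0.25 to 0.775 m from the base axis. Payload 4 kg.
Tool frame: the origin (TCP) lies between the finger pads; the fingertips stand 14 mm ahead of it and the grasp point (between the pads) lies 5 mm behind it (tip_reach is the distance from the TCP to the fingertips, in m); z points along the fingers, y is the line along which they close (so a half turn about z gives the same grasp; the last joint's range is limited). The gripper opens to 94 mm and grips with 3 to 60 N. Pads are 16 mm wide; open, the fingers measure 119 mm over their backs; the gripper's body (75 mm by 177 mm) begins 78 mm behind the grasp point.
Start: joints at [-1.376, 0.087, 1.371, -0, 1.684, -0.103], TCP at [0.161, -0.526, 0.22] pointing down, gripper open.
Joint ranges: [-3.1, 3.1], [-0.76, 2.03], [0.27, 2.55], [-1.08, 4.22], [0.17, 2.65], [-2.57, 2.57]. Speed limits (rad/s): [2.79, 2.79, 3.14, 3.14, 3.14, 3.14].

## Interface

Orientations are given as [roll, pitch, yaw] about the fixed x, y, z axes, in that order (R = Rz(yaw) Ry(pitch) Rx(roll)).
In Python, from bench import * gives the robot as it stands. The module is installed in compiled form; this text tells all that it offers.
- The arm moves only by the tool servo_tool, never from a script. Its argument "targets" is a list of rows, each a list of 4 numbers: the shift along the tool's x, y, z in cm, then the turn about the tool's z in degrees. A call has 1 to 8 rows; each row is the pose to reach, as a shift and turn from the pose commanded when the call began, along the tool's axes at that moment; what a row does not reach only later rows make up. A row lasts 1/8 s, in which the tool goes at most 62.5 mm and 10.7 degrees, less where a joint would pass 70% of its speed; a pose out of reach is approached as far as the arm can. A call with a gripper value outside its range is refused whole. "claw" is the closure in counts, from 0 (fully open) to 255 (shut), set as the call begins (left out, the last holds). The fingers move at their own pace and stop on an object; the grip force is fixed at half the most. Time passes only in rows, so rows that repeat a pose let the fingers close. It gives the time, the measured TCP pose, the force, the opening and the grip force at its end, in the units of the state.
- get_obs(): the state, without advancing time (a new reading comes with each control period).
- snapshot(name): name is "scene" or "top" or "wrist"; returns the picture (480x640x3 uint8, blue, green, red); there is no depth.
- camera_model(name): a dict with "camera_matrix" (3x3 intrinsics, pixels), "camera_from_world" (4x4, takes a point from world to camera coordinates). Camera axes: x right, y up, looking along -z (the intrinsics and any distortion apply to the point x, -y, -z); pixel columns grow to the right and rows downward; lengths in m; the calibration is good to about 2 mm. A picture is of the moment at which its call begins: read the wrist's pose just before it. camera_model takes no time and is no camera call; for the wrist camera it gives the pose at the moment of the call.
- close_job(): hands the job in; it is judged then, once.
The state is a dict: "time": time; "joint_positions": joint angles; "qvel": joint speeds; "joint_torque": joint torques, N m; "tool_pos": TCP position; "ee_rot": TCP orientation; "wrist_force": force on the tool from outside, world axes, zero at the start; "wrist_torque": the same for the moment, N m; "width": finger opening in m; "finger_force": force on a finger pad.
Only numpy, scipy, OpenCV 4.12 (cv2) and the standard library are available. Lean on these libraries where they do the work, as an engineer would, in place of code of your own. Each camera call takes 0.05 s, during which the arm holds its last target. There are 200 camera calls.

## Task

Draw the clamp plate of the battery pack jig fully back by its tab, then fit every cell block that lies on the bench into the pocket of its own shape, turned so that it drops fully home and flat on the tray floor. Only then push the clamp plate fully in over the end of the pack, and after that run the T-handled locknut clockwise down its stud until it jams. Leave the other things on the bench where they are.

Things in the scene. Friction and masses are not known exactly. Their poses are not given: they have to be found in the camera images.
- pack_jig: Fixed jig. Origin: on the bench under the tray's centre. Black tray 116 (x) by 184 mm (y), floor 6 mm above the bench; white ribs 3 mm thick, tops at 20 mm, outline four interlocking pockets (102 by 170 mm in all), one per block shape. At the tray's +y end an aluminium guide block (80 mm in x, y 97 to 185, 60 high) carries the clamp plate and a fixed upright stud (x 0, y 142) with the locknut.
- clamp_plate (a joint): Slide of the steel clamp plate along the jig's y, m. 0: fully in (hard stop), its lip reaches 14 mm over the blocks in the tray's +y end column, 4 mm above blocks that are home; 0.035: fully back (hard stop), clear of the pockets. Plate 76 mm wide, 60 to 68 mm above the bench. Friction 2.5 N; stays where left, and the nut does not hold it.
- clamp_tab (a point): Grip point on the clamp plate's upright tab, 89 mm above the bench. The tab is 30 mm long along the jig's y, 12 mm thick along the jig's x, and stands 68 to 100 mm above the bench. Moves with the plate; at clamp_plate = 0 it is at jig x 0, y 197 mm.
- locknut (a joint): Angle of the locknut, rad: 0 = run down and jammed on the clamp plate (hard stop), grows as it is unscrewed (counter-clockwise from above), up to 4.6. Friction 0.06 N m; sinks 1.27 mm per rad turned clockwise.
- locknut_grip (a point): Grip point on the locknut's axis, in its T-handle: dark flat bar 54 mm long, 12 thick, 32 high, on a round steel hub 32 mm wide, 10 high. 21 mm above the hub, 11 mm below the bar's top; 99 mm above the bench when jammed. x runs along the bar: parallel to the jig's x at locknut = 0, turned counter-clockwise from it by the joint's angle.
- block_l: L-shaped block of four green cells, 95 x 61 mm, 0.32 kg. 50 mm high, one-cell bars 27 mm wide, 34 mm cell pitch. Cells (x, y) mm: (8.5,-25.5) (8.5,8.5) (8.5,42.5) (-25.5,-25.5). Black grip fin 34 x 14 mm, 30 high, on top (50 to 80 mm up), over the origin, long in the block's y. In its pocket: axes parallel to the jig's, same directions. Origin: underside, below the fin. May be absent.
- block_s: S-shaped block of four green cells, 61 x 95 mm, 0.32 kg. 50 mm high, one-cell bars 27 mm wide, 34 mm cell pitch. Cells (x, y) mm: (17,0) (17,34) (-17,-34) (-17,0). Black grip fin 34 x 14 mm, 30 high, on top (50 to 80 mm up), over the origin, long in the block's x. In its pocket: axes parallel to the jig's, same directions or half-turned. Origin: underside, below the fin. May be absent.
- block_t: T-shaped block of four green cells, 61 x 95 mm, 0.32 kg. 50 mm high, one-cell bars 27 mm wide, 34 mm cell pitch. Cells (x, y) mm: (-8.5,-34) (-8.5,0) (-8.5,34) (25.5,0). Black grip fin 34 x 14 mm, 30 high, on top (50 to 80 mm up), over the origin, long in the block's y. In its pocket: axes parallel to the jig's, same directions. Origin: underside, below the fin. May be absent.
- block_v: Corner-shaped block of three green cells, 61 x 61 mm, 0.24 kg. 50 mm high, one-cell bars 27 mm wide, 34 mm cell pitch. Cells (x, y) mm: (22.7,11.3) (-11.3,-22.7) (-11.3,11.3). Black grip fin 34 x 14 mm, 30 high, on top (50 to 80 mm up), over the origin, long in the block's x. In its pocket: axes parallel to the jig's, same directions. Origin: underside, below the fin. May be absent.
- pocket_l (a point): Centre of the L pocket: on the tray floor, where the origin of the L block lies when it is fully home (underside 6 mm, top 56 mm above the bench; riding on the ribs it stands 14 mm higher). About 2 mm clearance all round, no chamfer. Axes as the jig's.
- pocket_s (a point): Centre of the S pocket: on the tray floor, where the origin of the S block lies when it is fully home (underside 6 mm, top 56 mm above the bench; riding on the ribs it stands 14 mm higher). About 2 mm clearance all round, no chamfer. Axes as the jig's.
- pocket_t (a point): Centre of the T pocket: on the tray floor, where the origin of the T block lies when it is fully home (underside 6 mm, top 56 mm above the bench; riding on the ribs it stands 14 mm higher). About 2 mm clearance all round, no chamfer. Axes as the jig's.
- pocket_v (a point): Centre of the corner pocket: on the tray floor, where the origin of the corner block lies when it is fully home (underside 6 mm, top 56 mm above the bench; riding on the ribs it stands 14 mm higher). About 2 mm clearance all round, no chamfer. Axes as the jig's.
- screw_tin: Bystander: small open steel bowl for screws, 40 mm wide, 18 mm high. Origin: its underside. To be left alone.
- tape_roll: Bystander: yellow roll of tape lying flat, 64 mm wide, 19 mm high. Origin: its underside. To be left alone.
- screwdriver: Bystander: screwdriver, 180 mm long. Origin: its underside. To be left alone.
- multimeter: Bystander: yellow multimeter lying on its back, 150 x 75 x 34 mm. Origin: its underside. To be left alone.
- strip_box: Bystander: clear flat box of nickel strips, 90 x 65 x 22 mm. Origin: its underside. To be left alone.
- flux_brush: Bystander: brush, 160 mm long. Origin: its underside. To be left alone.
- flux_bottle: Bystander: small standing bottle, 44 mm wide, 85 mm high. Origin: its underside. To be left alone.
Mind the look-alikes: they are no part of the job. What is shaped like the block_v but orange or purple is not meant.

How it is judged:
On the way, in this order (a step that is already met when the one before it is completed fails the run):
1. the clamp plate is drawn back (at least 30 of its 35 mm), the locknut not yet run down (value of joint clamp_plate above 0.03 m and value of joint locknut above 1 rad), for 0.2 s.
2. every block present is fully home in its pocket, with the clamp plate still back (value of joint clamp_plate above 0.03 m and horizontal distance between block_l and pocket_l below 0.006 m and z of each of block_l, block_s, block_t, block_v in the frame of pack_jig below 0.0105 m and angle between the x axis of each of block_l, block_s, block_t, block_v and the x axis of pack_jig, either way round below 0.15 rad and angle between each of block_l, block_s, block_t, block_v's own z axis and vertical below 0.08 rad and horizontal distance between block_s and pocket_s below 0.006 m and horizontal distance between block_t and pocket_t below 0.006 m and horizontal distance between block_v and pocket_v below 0.006 m), for 0.2 s.
3. the clamp plate is pushed fully in (within 4 mm) over the seated blocks, the locknut not yet jammed (value of joint clamp_plate below 0.004 m and value of joint locknut above 0.5 rad and horizontal distance between block_l and pocket_l below 0.006 m and z of each of block_l, block_s, block_t, block_v in the frame of pack_jig below 0.0105 m and angle between the x axis of each of block_l, block_s, block_t, block_v and the x axis of pack_jig, either way round below 0.15 rad and angle between each of block_l, block_s, block_t, block_v's own z axis and vertical below 0.08 rad and horizontal distance between block_s and pocket_s below 0.006 m and horizontal distance between block_t and pocket_t below 0.006 m and horizontal distance between block_v and pocket_v below 0.006 m), for 0.2 s.
4. the locknut is run down until it jams (within 0.15 rad) (value of joint clamp_plate below 0.004 m and value of joint locknut below 0.15 rad), for 0.2 s.
At the end, for the whole second after the job is handed in: Every block present is in its own pocket: within 6 mm of the centre, underside under 4.5 mm above the tray floor, square within 0.15 rad, upright within 0.08 rad, released, at rest; clamp plate within 4 mm of fully in; locknut within 0.15 rad of jammed (all of step 4 and horizontal distance between block_l and pocket_l below 0.006 m and z of each of block_l, block_s, block_t, block_v in the frame of pack_jig below 0.0105 m and angle between the x axis of each of block_l, block_s, block_t, block_v and the x axis of pack_jig, either way round below 0.15 rad and angle between each of block_l, block_s, block_t, block_v's own z axis and vertical below 0.08 rad and horizontal distance between block_s and pocket_s below 0.006 m and horizontal distance between block_t and pocket_t below 0.006 m and horizontal distance between block_v and pocket_v below 0.006 m and linear speed of each of block_l, block_s, block_t, block_v below 0.02 m/s and contact force between each of block_l, block_s, block_t, block_v and the fingers below 0.1 N); the robot touches nothing.
It fails at once if a bystander on the bench is moved more than 40 mm (distance of any of screw_tin, tape_roll, screwdriver, multimeter, strip_box, flux_brush, flux_bottle from where it was at the start of the episode above 0.04 m).
Of block_l, block_s, block_t, block_v only 3 to 4 are there at a start; the rules pass over those that are not, and their reading is None.
At some moment in a run one of block_l, block_s, block_t, block_v may be knocked a few centimetres aside while the robot is not near it.
It also fails if it takes over 208 s, if anything falls off the work surface, if the arm or the gripper's body presses on something with over 40 N, if the wrist force passes 120 N, or if a joint passes its speed limit or range.

## Working session

There is one attempt and no reset: what is moved stays moved. The work goes in short steps, Python scripts to look and compute and a tool call to move; the robot and the scene stay as the last step left them, time stands still between calls to the robot, and variables do not carry over. Pictures are saved under pics/ and viewed, at most 14 in all, crops included, and the job is handed in when it is done.

Besides the shell and the picture viewer there is one more tool, called after ">>>" by a JSON object that holds its "op" and its "data". servo_tool: Moves the arm, as the interface text tells. Its arguments: {"type":"object","properties":{"targets":{"type":"array"},"claw":{"type":"number"}},"required":["targets"]}

```bash
mkdir -p pics
cat > h.py <<'E'
from bench import *
import numpy as np, cv2
from scipy.spatial.transform import Rotation as R
def px2w(name,uv,z,cm=None):
    cm=cm or camera_model(name); K=np.array(cm["camera_matrix"]); T=np.array(cm["camera_from_world"])
    uv=np.atleast_2d(np.array(uv,float)); out=[]
    c=-T[:3,:3].T@T[:3,3]
    for u,v in uv:
        d=np.linalg.inv(K)@[u,v,1]; d=T[:3,:3].T@np.array([d[0],-d[1],-d[2]])
        out.append(c+d*(z-c[2])/d[2])
    return np.array(out)
def w2px(name,p,cm=None):
    cm=cm or camera_model(name); K=np.array(cm["camera_matrix"]); T=np.array(cm["camera_from_world"])
    p=np.atleast_2d(p)@T[:3,:3].T+T[:3,3]; q=(p*[1,-1,-1])@K.T
    return q[:,:2]/q[:,2:]
def shift(target,yaw=None):
    """shift in tool axes (cm) from the current pose to a world target, turn deg so tool y has world direction yaw (mod pi)"""
    o=get_obs(); M=R.from_euler('xyz',o["ee_rot"]).as_matrix()
    s=M.T@(np.array(target)-o["tool_pos"])*100
    t=None
    if yaw is not None:
        cur=np.arctan2(M[1,1],M[0,1]); d=(yaw-cur+np.pi/2)%np.pi-np.pi/2
        t=round(-np.degrees(d),1)  # tool z is down
    print("shift",s.round(2),"turn",t,"q6",round(o["joint_positions"][5],2),"t",o["time"])
E
python3 - <<'E'
from h import *
print(get_obs())
for n in ("top","scene"):
    cv2.imwrite(f"pics/{n}0.png",snapshot(n)); cm=camera_model(n); print(cm)
E
```

```text
{'time': 0.0, 'joint_positions': array([-1.37610469e+00,  8.79308625e-02,  1.37221584e+00,  3.53486603e-06,
        1.68357764e+00, -1.03101070e-01]), 'qvel': array([-7.74290391e-04,  1.46173589e-03,  2.27740225e-04, -1.64971732e-04,
        1.01698421e-03,  3.44906606e-05]), 'joint_torque': array([ 5.96600621e-04, -3.40176415e+01, -3.02428186e+01,  7.18663190e-02,
        3.30276426e-02, -1.81288915e-04]), 'tool_pos': array([ 0.16127456, -0.52529916,  0.21833681]), 'ee_rot': array([-3.13947265e+00, -2.22884639e-04,  2.97792864e-01]), 'wrist_force': array([-0.56800622,  0.79068431,  0.93922209]), 'wrist_torque': array([-0.01362334,  0.01077453, -0.05369576]), 'finger_force': 0.0, 'width': 0.09403016601382415}
{'camera_matrix': array([[465.55166459,   0.        , 314.8944342 ],
       [  0.        , 465.55166459, 239.18500848],
       [  0.        ,   0.        ,   1.        ]]), 'camera_from_world': array([[ 0.02350677, -0.99965313,  0.01187682, -0.05855035],
       [ 0.99303308,  0.02471995,  0.1152138 , -0.49990291],
       [-0.11546743,  0.00908577,  0.99326971, -1.30268706],
       [ 0.        ,  0.        ,  0.        ,  1.        ]])}
{'camera_matrix': array([[440.0287487 ,   0.        , 327.3557663 ],
       [  0.        , 440.0287487 , 237.07405282],
       [  0.        ,   0.        ,   1.        ]]), 'camera_from_world': array([[ 0.80089595,  0.598737  , -0.00892683, -0.39612429],
       [-0.39446142,  0.53874707,  0.74441372,  0.1623886 ],
       [ 0.45051734, -0.59267664,  0.66765899, -1.30002855],
       [ 0.        ,  0.        ,  0.        ,  1.        ]])}
```

View pics/top0.png

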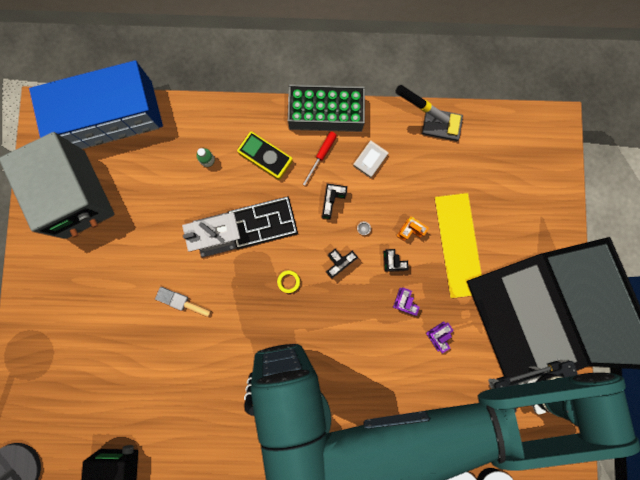

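View pics/scene0.png

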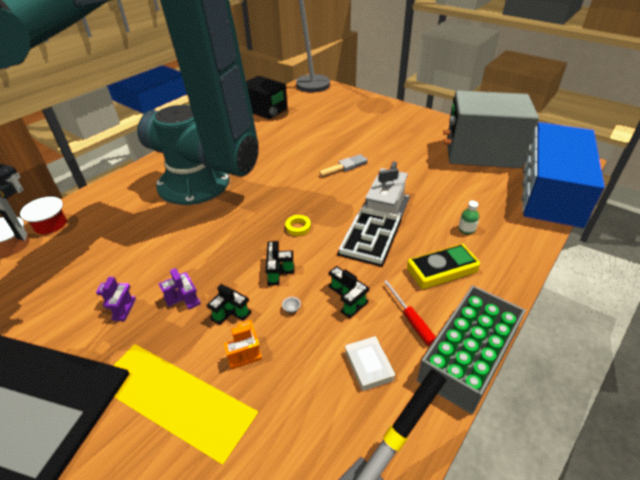

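The top view shows the jig at about (240,225), with its guide block to the left. Dark/green blocks lie at (333,200), (342,262) and (396,262). The corner look-alikes are orange at (412,230) and purple at (406,302) and (440,338). I'll enlarge the blocks and the jig.

Run:
```python
import cv2
i=cv2.imread('pics/top0.png')
a=cv2.resize(i[175:285,305:425],None,fx=5,fy=5,interpolation=cv2.INTER_CUBIC)
b=cv2.resize(i[185:265,175:305],None,fx=6,fy=6,interpolation=cv2.INTER_CUBIC)
cv2.imwrite('pics/a.png',a);cv2.imwrite('pics/b.png',b);print(a.shape,b.shape)
```

```text
(550, 600, 3) (480, 780, 3)
```

View pics/a.png

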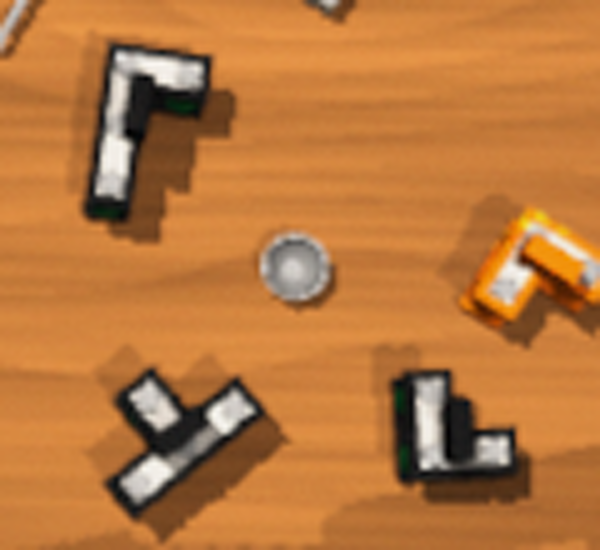

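View pics/b.png

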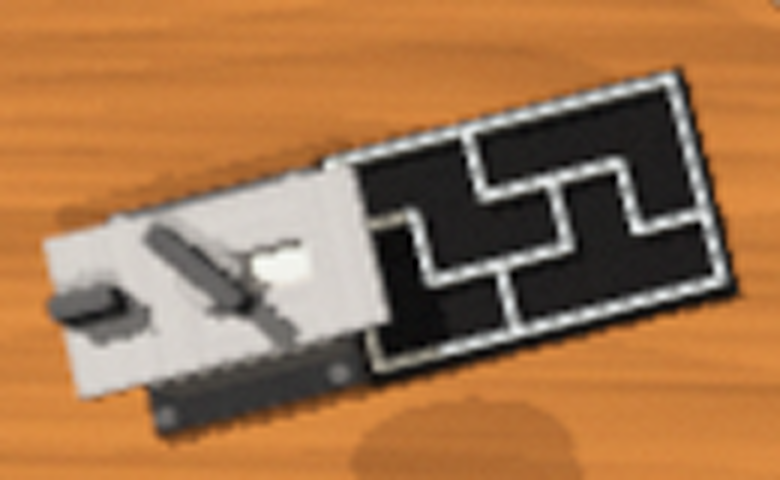

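Three blocks are present and there is no S. The L block is at about (333,200), the T at (342,262) and the green corner (V) at (396,262); orange and purple are decoys. The pocket layout in jig axes (mm) works out as L (25.5,-42.5), T (-25.5,-34), S (17,34) and V (-22.7,56.7), and the picture agrees. Next I'll take rough poses and find where the wrist camera looks.

Run:
```python
from h import *
b=lambda x,y,s,ox,oy:((x+.5)/s-.5+ox,(y+.5)/s-.5+oy)
print("rib corners R",px2w("top",[b(680,72,6,175,185),b(730,285,6,175,185)],.02).round(4))
print("plate R corners",px2w("top",[b(355,165,6,175,185),b(388,322,6,175,185),b(45,242,6,175,185),b(80,395,6,175,185)],.068).round(4))
print("tab top",px2w("top",[b(85,302,6,175,185)],.1).round(4))
print("fins L,T,V",px2w("top",[b(140,105,5,305,175),b(182,428,5,305,175),b(458,428,5,305,175)],.08).round(4))
cm=camera_model("wrist");T=cm["camera_from_world"];print(cm["camera_matrix"],-T[:3,:3].T@T[:3,3],T[:3,:3])
print(px2w("wrist",[(0,0),(640,0),(320,240),(320,480)],.05))
```

```text
rib corners R [[0.6251 0.0349 0.02  ]
 [0.5215 0.0077 0.02  ]]
plate R corners [[0.5671 0.1821 0.068 ]
 [0.4941 0.1636 0.068 ]
 [0.5274 0.3237 0.068 ]
 [0.4567 0.3036 0.068 ]]
tab top [[0.4961 0.2953 0.1   ]]
fins L,T,V [[ 0.6186 -0.0924  0.08  ]
 [ 0.4391 -0.1188  0.08  ]
 [ 0.4428 -0.2703  0.08  ]]
[[394.61418749   0.         325.68883368]
 [  0.         394.61418749 233.0443835 ]
 [  0.           0.           1.        ]] [ 0.22618552 -0.50527066  0.38443746] [[ 0.29379444 -0.95586737 -0.00154615]
 [ 0.92817759  0.28566951 -0.2384938 ]
 [ 0.22841013  0.06863305  0.97114279]]
[[ 0.24944807 -0.23759618  0.05      ]
 [ 0.39254352 -0.70393416  0.05      ]
 [ 0.14005928 -0.52598488  0.05      ]
 [-0.10485245 -0.60034005  0.05      ]]
```

```bash
python3 -c "
from h import *
shift([.53,.06,.27],.2618+np.pi/2)"
```

```text
shift [ 52.42 -45.15  -5.06] turn 2.1 q6 -0.1 t 0.1
```

>>> {"op": "servo_tool", "data": {"targets": [[4, -3.5, -5, 0], [8, -7, -5, 0], [12, -10.5, -5, 2], [16, -14, -5, 2], [20, -17.5, -5, 2], [24, -21, -5, 2], [28, -24.5, -5, 2], [32, -28, -5, 2]]}}

```text
time: 1.1
tool_pos: [0.3856, -0.1626, 0.2691]
ee_rot: [-3.142, 0.0, 0.263]
wrist_force: [0.6, -0.3, -0.2]
width: 0.094
finger_force: 0.0
```

>>> {"op": "servo_tool", "data": {"targets": [[4, -3.5, 0, 0], [8, -7, 0, 0], [12, -10.5, 0, 0], [16, -14, 0, 0], [19.5, -16.5, 0, 0], [19.5, -16.5, 0, 0], [19.5, -16.5, 0, 0]]}}

```text
time: 1.98
tool_pos: [0.5301, 0.0454, 0.2689]
ee_rot: [3.141, 0.002, 0.263]
wrist_force: [0.3, -0.3, -0.5]
width: 0.0942
finger_force: 0.0
```

Run:
```python
from h import *
import pickle
cm=camera_model("wrist");i=snapshot("wrist");cv2.imwrite("pics/w1.png",i);pickle.dump(cm,open("w1.pkl","wb"))
o=get_obs();print(o["time"],o["tool_pos"],o["ee_rot"],o["joint_positions"])
cv2.imwrite("pics/w1b.png",cv2.resize(i,(800,600),interpolation=cv2.INTER_CUBIC))
```

```text
2.025 [0.53002471 0.04504312 0.26927223] [3.14126373e+00 8.33523424e-04 2.62045058e-01] [-2.14770092e-02  4.31131902e-02  1.31959799e+00 -5.61150015e-04
  1.77958967e+00  1.28715800e+00]
```

View pics/w1b.png

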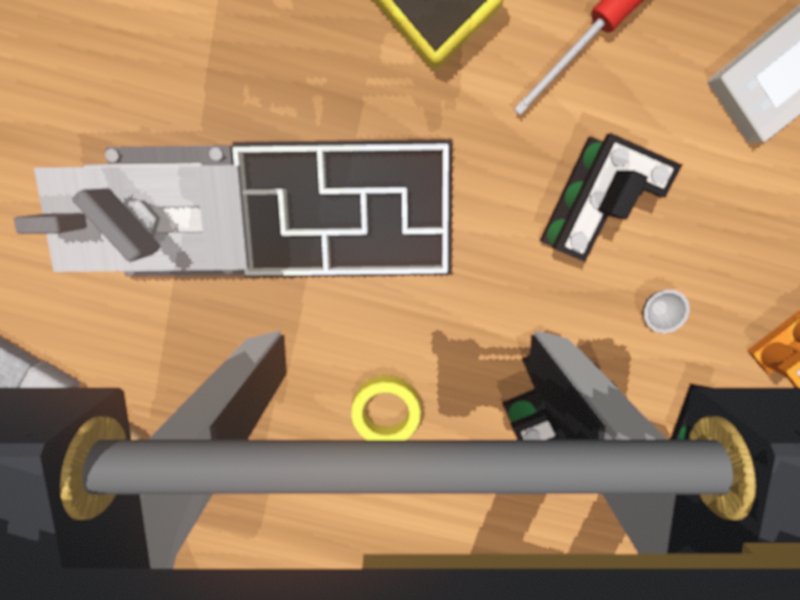

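The wrist view (scaled by 1.25) shows the jig ribs clearly, from (235,146) to (450,272). The L is at (620,200), and the V and T are partly hidden by the fingers. I'll fit the jig pose to the rib crossings.

```bash
cat > fitjig.py <<'E'
from h import *
import pickle
from scipy.optimize import least_squares
cm=pickle.load(open("w1.pkl","rb"))
J=np.array([(51,-85),(-51,-85),(-17,-85),(51,17),(17,17),(17,-51),(-17,-51),(17,-17),(-17,-17),(-17,17),(-51,17),(-17,51),(17,51)])/1000
P=np.array([(447,147),(447,270),(447,231),(321,148),(321,190),(405,190),(405,231),(363,190),(363,231),(325,232),(325,270),(284,232),(282,190)])
def rough(): 
    W=px2w("wrist",(P+.5)/1.25-.5,.02,cm)[:,:2]
    def f(p): c,s=np.cos(p[2]),np.sin(p[2]); return (J@np.array([[c,s],[-s,c]])+p[:2]-W).ravel()
    return least_squares(f,[.55,.1,.26]),f
if __name__=="__main__":
    r,f=rough(); print(r.x); print((f(r.x).reshape(-1,2)*1000).round(1))
    # refine by maximising rib brightness at rendered rib lines
    img=cv2.imread("pics/w1.png").max(2).astype(float)
    segs=[((51,-85),(51,40)),((-51,-85),(-51,40)),((51,-85),(-51,-85)),((51,17),(17,17)),((17,17),(17,-51)),((17,-51),(-17,-51)),((-17,-51),(-17,-85)),((17,-17),(-17,-17)),((-17,-17),(-17,51)),((-17,51),(17,51)),((-17,17),(-51,17))]
    S=np.vstack([np.linspace(a,b,60)[4:-4] for a,b in segs])/1000
    im=cv2.GaussianBlur(img,(0,0),1.2)
    def cost(p):
        c,s=np.cos(p[2]),np.sin(p[2]); W=S@np.array([[c,s],[-s,c]])+p[:2]
        q=w2px("wrist",np.c_[W,np.full(len(W),.02)],cm).astype(np.float32)
        return -cv2.remap(im.astype(np.float32),q[:,0].reshape(-1,1),q[:,1].reshape(-1,1),cv2.INTER_LINEAR).mean()
    from scipy.optimize import minimize
    m=minimize(cost,r.x,method="Nelder-Mead",options=dict(initial_simplex=r.x+np.array([[0,0,0],[.002,0,0],[0,.002,0],[0,0,.02]]),xatol=1e-5))
    print(m.x,m.fun,cost(r.x)); np.save("jig.npy",m.x)
E
cat >> h.py <<'E'
def jig(x,y):
    p=np.load("jig.npy"); c,s=np.cos(p[2]),np.sin(p[2]); return np.array([p[0]+(c*x-s*y)/1000,p[1]+(s*x+c*y)/1000])
E
python3 fitjig.py; python3 -c "
from h import *
p=np.load('jig.npy')
import pickle;cm=pickle.load(open('w1.pkl','rb'))
print((px2w('wrist',[(14/1.25,222/1.25),(84/1.25,222/1.25)],.1,cm)),jig(0,197))
g=jig(0,197); shift([*g,.20],p[2]); shift([*g,.086],p[2])"
```

```text
[0.54975981 0.10557522 0.26867117]
[[ 0.3  0.3]
 [-0.8  1.4]
 [-0.1  1.1]
 [ 0.5  0.5]
 [ 0.2 -1.2]
 [ 0.2  0.1]
 [ 0.  -0.2]
 [ 0.2 -0.6]
 [ 0.2 -1.5]
 [ 0.3  0.6]
 [-0.7 -1.2]
 [ 0.3  0.1]
 [-0.5  0.5]]
[0.54925072 0.10632756 0.27676219] -225.6873321533203 -220.58203
[[0.49340922 0.31074677 0.1       ]
 [0.5057059  0.26511867 0.1       ]] [0.49542195 0.29583076]
shift [  3.16 -25.12   6.92] turn 89.2 q6 1.29 t 2.025
shift [  3.17 -25.13  18.32] turn 89.2 q6 1.29 t 2.025
```

Fitted jig pose: (0.5493, 0.1063), yaw 0.277. The predicted tab position of (0.495, 0.296) agrees with the picture. Next I'll move above the tab while turning -91°.

>>> {"op": "servo_tool", "data": {"targets": [[0.4, -3.2, 0, -10], [0.8, -6.4, 0, -20], [1.2, -9.6, 0, -30], [1.6, -12.8, 0, -40], [2, -16, 0, -50], [2.4, -19.2, 0, -60], [2.8, -22.4, 3, -70], [3.2, -25.1, 7, -80]], "claw": 0}}

```text
time: 3.02
tool_pos: [0.497, 0.2964, 0.2008]
ee_rot: [3.137, -0.001, 1.663]
wrist_force: [1.0, 0.4, -0.5]
width: 0.094
finger_force: 0.0
```

>>> {"op": "servo_tool", "data": {"targets": [[0, 0, 0, -9], [0, 0, 0, -10.8], [0, 0, 0, -10.8], [0, 0, 0, -10.8]]}}

```text
time: 3.52
tool_pos: [0.4968, 0.2959, 0.2005]
ee_rot: [3.14, -0.0, 1.845]
wrist_force: [0.1, -0.0, 0.1]
width: 0.0938
finger_force: 0.0
```

Run:
```python
from h import *
import pickle
cm=camera_model("wrist");i=snapshot("wrist");cv2.imwrite("pics/w2.png",i);pickle.dump(cm,open("w2.pkl","wb"))
p=np.load('jig.npy');shift([*jig(0,197),.086],p[2]);print(get_obs()["tool_pos"])
```

```text
shift [ 0.02 -0.15 11.43] turn -0.1 q6 0.16 t 3.575
[0.49669305 0.29601368 0.20032877]
```

View pics/w2.png

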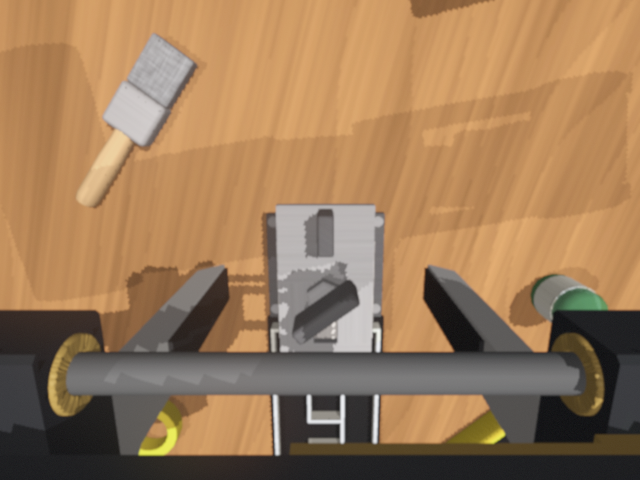

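The tab is at (321,232) between the fingers, with the nut bar at (327,310). I'll check where the predicted points land in this picture.

Run:
```python
from h import *
import pickle
cm=pickle.load(open("w2.pkl","rb"))
for a,z in (((0,182),.1),((0,212),.1),((0,142),.11),((38,212),.068),((-38,212),.068),((-38,100),.068),((51,60),.02),((-51,60),.02)): print(a,w2px("wrist",[[*jig(*a),z]],cm).round(0))
```

```text
(0, 182) [[325. 258.]]
(0, 212) [[325. 217.]]
(0, 142) [[325. 317.]]
(38, 212) [[374. 208.]]
(-38, 212) [[275. 209.]]
(-38, 100) [[280. 341.]]
(51, 60) [[377. 353.]]
(-51, 60) [[273. 353.]]
```

Prediction and picture agree to about 1 px. Descending onto the tab and gripping.

>>> {"op": "servo_tool", "data": {"targets": [[0, -0.1, 4, 0], [0, -0.1, 8, 0], [0, -0.1, 11.4, 0], [0, -0.1, 11.4, 0]]}}

```text
time: 4.08
tool_pos: [0.4932, 0.295, 0.0824]
ee_rot: [-3.135, 0.001, 1.847]
wrist_force: [-0.8, -0.5, 0.2]
width: 0.0939
finger_force: 0.0
```

>>> {"op": "servo_tool", "data": {"targets": [[0, 0, 0, 0], [0, 0, 0, 0], [0, 0, 0, 0], [0, 0, 0, 0], [0, 0, 0, 0], [0, 0, 0, 0]], "claw": 255}}

```text
time: 4.82
tool_pos: [0.4952, 0.2961, 0.0854]
ee_rot: [-3.142, 0.0, 1.848]
wrist_force: [0.0, 0.2, 0.4]
width: 0.0375
finger_force: 0.0
```

>>> {"op": "servo_tool", "data": {"targets": [[0, 0, 0, 0], [0, 0, 0, 0], [0, 0, 0, 0], [0, 0, 0, 0]]}}

```text
time: 5.32
tool_pos: [0.4964, 0.2965, 0.0854]
ee_rot: [3.139, -0.0, 1.847]
wrist_force: [5.6, 1.4, -2.9]
width: 0.0118
finger_force: 30.0
```

>>> {"op": "servo_tool", "data": {"targets": [[0.6, 0, 0, 0], [1.2, 0, 0, 0], [1.8, 0, 0, 0], [2.4, 0, 0, 0], [3, 0, 0, 0], [3.5, 0, 0, 0], [3.6, 0, 0, 0], [3.6, 0, 0, 0]]}}

```text
time: 6.32
tool_pos: [0.487, 0.3295, 0.0854]
ee_rot: [3.139, 0.003, 1.847]
wrist_force: [5.8, -2.5, -1.9]
width: 0.0118
finger_force: 30.0
```

The plate is at its stop (34.3 mm measured). Releasing and rising.

>>> {"op": "servo_tool", "data": {"targets": [[0, 0, 0, 0], [0, 0, 0, 0], [0, 0, 0, 0], [0, 0, -4, 0], [0, 0, -8, 0], [0, 0, -12, 0], [0, 0, -16, 0], [0, 0, -18, 0]], "claw": 0}}

```text
time: 7.32
tool_pos: [0.4858, 0.3313, 0.2688]
ee_rot: [3.137, -0.001, 1.848]
wrist_force: [-0.3, 0.5, -1.2]
width: 0.0885
finger_force: 0.0
```

Run:
```python
from h import *
p=np.load('jig.npy'); print(get_obs()["tool_pos"])
shift([.44,-.18,.27],p[2]+np.pi/2)
```

```text
[0.48575169 0.33131633 0.2687822 ]
shift [-47.93 -18.4   -0.25] turn -90.0 q6 0.22 t 7.325
```

Run:
```python
from h import *
shift([.36,-.16,.27],np.pi/2)
```

```text
shift [-43.81 -25.54  -0.27] turn -74.1 q6 0.22 t 7.325
```

>>> {"op": "servo_tool", "data": {"targets": [[-4.2, -2.4, 0, 10], [-8.4, -4.8, 0, 20], [-12.6, -7.2, 0, 30], [-16.8, -9.7, 0, 40], [-21, -12.1, 0, 50], [-25.2, -14.6, 0, 60], [-29.4, -17.1, 0, 70], [-33.6, -19.6, 0, 80]]}}

```text
time: 8.32
tool_pos: [0.3879, -0.0471, 0.2657]
ee_rot: [3.141, -0.001, 0.446]
wrist_force: [0.2, -0.6, -0.3]
width: 0.0937
finger_force: 0.0
```

Run:
```python
from h import *
shift([.36,-.16,.27],np.pi/2)
```

```text
shift [-7.39  8.98 -0.43] turn 25.6 q6 0.86 t 8.325
```

>>> {"op": "servo_tool", "data": {"targets": [[-2.5, 3, 0, 9], [-5, 6, 0, 18], [-7.4, 9, 0, 25.6], [-7.4, 9, 0, 25.6], [-7.4, 9, 0, 25.6]]}}

```text
time: 8.95
tool_pos: [0.3614, -0.1586, 0.2655]
ee_rot: [-3.141, -0.0, 0.006]
wrist_force: [0.3, 0.6, 0.4]
width: 0.094
finger_force: 0.0
```

Run:
```python
from h import *
import pickle
cm=camera_model("wrist");i=snapshot("wrist");cv2.imwrite("pics/w3.png",i);pickle.dump(cm,open("w3.pkl","wb"))
o=get_obs();print(o["time"],o["tool_pos"],o["ee_rot"])
cv2.imwrite("pics/w3b.png",cv2.resize(i,(800,600),interpolation=cv2.INTER_CUBIC))
```

```text
9.0 [ 0.36154504 -0.15835724  0.26556347] [-3.14114266e+00 -2.79779126e-04  6.56346074e-03]
```

View pics/w3b.png

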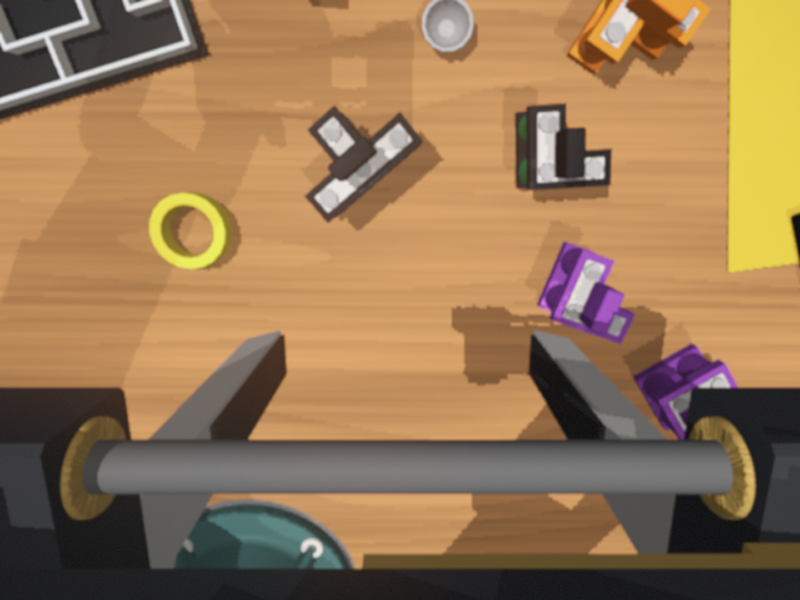

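The picture (scaled) shows the T at (362,165), the V at (562,150) and a tape roll at (188,230). The colours and shapes are clear: V is the black/green one, and orange (645,30) and purple (585,295) and (685,385) are decoys. I'll refine the poses by silhouette fit.

```bash
cat > fitb.py <<'E'
from h import *
import pickle
from scipy.optimize import minimize
CELLS=dict(L=[(8.5,-25.5),(8.5,8.5),(8.5,42.5),(-25.5,-25.5)],T=[(-8.5,-34),(-8.5,0),(-8.5,34),(25.5,0)],V=[(22.7,11.3),(-11.3,-22.7),(-11.3,11.3)])
FIN=dict(L=(7,17),T=(7,17),V=(17,7))
def boxes(k):
    C=CELLS[k]; B=[]
    for i,a in enumerate(C):
        for b in C[i:]:
            if a==b or abs(a[0]-b[0])+abs(a[1]-b[1])<35:
                B.append((min(a[0],b[0])-13.5,max(a[0],b[0])+13.5,min(a[1],b[1])-13.5,max(a[1],b[1])+13.5,0,50))
    fx,fy=FIN[k]; B.append((-fx,fx,-fy,fy,50,80)); return B
def render(k,p,cm,S=4,z0=0):
    m=np.zeros((480*S,640*S),np.uint8); c,s=np.cos(p[2]),np.sin(p[2])
    for x0,x1,y0,y1,a,b in boxes(k):
        P=np.array([(x,y,z) for x in(x0,x1) for y in(y0,y1) for z in(a,b)])/1000
        W=np.c_[p[0]+c*P[:,0]-s*P[:,1],p[1]+s*P[:,0]+c*P[:,1],P[:,2]+z0]
        q=(w2px("wrist",W,cm)+.5)*S
        cv2.fillConvexPoly(m,cv2.convexHull(q.astype(np.float32)).round().astype(np.int32),255)
    return cv2.resize(m,(640,480),interpolation=cv2.INTER_AREA)/255.
def seg(img):
    h=cv2.cvtColor(img,cv2.COLOR_BGR2HSV); return ((h[...,1]<80)|(h[...,2]<60)|((h[...,0]>35)&(h[...,0]<100))).astype(float)
def fit(k,img,cm,p0,z0=0):
    M=seg(img); u,v=w2px("wrist",[[p0[0],p0[1],.04]],cm)[0]; sl=np.s_[max(0,int(v)-65):int(v)+65,max(0,int(u)-65):int(u)+65]
    f=lambda p:np.abs(render(k,p,cm,z0=z0)[sl]-M[sl]).sum()
    best=None
    for d in (.25,.1):
        p0=np.array(p0,float); m=minimize(f,p0,method="Nelder-Mead",options=dict(initial_simplex=p0+np.array([[0,0,0],[.01,0,0],[0,.01,0],[0,0,d]]),xatol=5e-5)); p0=m.x
    print(k,m.x.round(4),"mismatch px",round(m.fun,1),"of",round(render(k,m.x,cm)[sl].sum())); return m.x
E
python3 - <<'E'
from fitb import *
r={}
for k,n,p in (("T",3,(.439,-.119,.84)),("V",3,(.443,-.27,0)),("L",1,(.6186,-.0924,1.43))):
    r[k]=fit(k,cv2.imread(f"pics/w{n}.png"),pickle.load(open(f"w{n}.pkl","rb")),p)
pickle.dump(r,open("blk.pkl","wb"))
E
```

```text
T [ 0.436  -0.1194  0.6971] mismatch px 615.7 of 4341
V [ 0.4412 -0.2738  0.0907] mismatch px 512.6 of 4127
L [ 0.6195 -0.0926  1.4319] mismatch px 640.9 of 5919
```

Run:
```python
from fitb import *
r=pickle.load(open("blk.pkl","rb")); o=[]
for k,n in (("T",3),("V",3),("L",1)):
    cm=pickle.load(open(f"w{n}.pkl","rb")); i=cv2.imread(f"pics/w{n}.png"); p=r[k]
    m=(render(k,p,cm)>.5).astype(np.uint8); u,v=w2px("wrist",[[p[0],p[1],.04]],cm)[0].astype(int)
    M=(seg(i)*255).astype(np.uint8)
    c=[cv2.resize(a[max(0,v-60):max(0,v-60)+120,u-60:u+60],(266,266),interpolation=cv2.INTER_CUBIC) for a in (i,cv2.cvtColor(M,cv2.COLOR_GRAY2BGR),m)]
    cs,_=cv2.findContours(c[2],cv2.RETR_LIST,cv2.CHAIN_APPROX_NONE)
    for a in c[:2]: cv2.drawContours(a,cs,-1,(255,0,255),1)
    o.append(np.vstack(c[:2]))
cv2.imwrite("pics/ov.png",np.hstack(o))
```

```text
(no output)
```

View pics/ov.png

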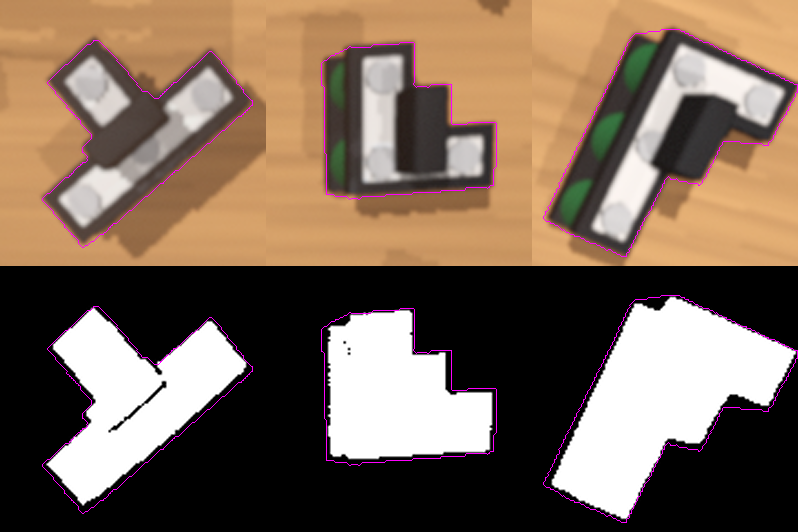

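The overlay fits well for all three, so I'll use these poses. T first.

Run:
```python
from h import *
shift([.436,-.1194,.18],.697)
```

```text
shift [ 7.47 -3.84  8.56] turn 50.4 q6 1.01 t 9.0
```

>>> {"op": "servo_tool", "data": {"targets": [[1, -0.5, 0, -10.5], [2, -1, 0, -21], [3, -1.5, 0, -31.5], [4, -2, 1, -42], [5, -2.5, 2, -52.5], [6, -3, 4, -63], [7, -3.5, 6, -73.5], [7.5, -3.8, 8.5, -84]]}}

```text
time: 10.0
tool_pos: [0.4372, -0.1192, 0.1803]
ee_rot: [3.14, -0.0, 1.481]
wrist_force: [0.4, -0.8, 0.1]
width: 0.0941
finger_force: 0.0
```

>>> {"op": "servo_tool", "data": {"targets": [[0, 0, 0, -10.5], [0, 0, 0, -21], [0, 0, 0, -31.5], [0, 0, 0, -42], [0, 0, 0, -45.6], [0, 0, 0, -45.6], [0, 0, 0, -45.6]], "claw": 130}}

```text
time: 10.88
tool_pos: [0.4364, -0.1201, 0.1806]
ee_rot: [3.141, 0.0, 2.267]
wrist_force: [0.6, 0.2, -0.1]
width: 0.0458
finger_force: 0.0
```

Run:
```python
from h import *
shift([.436,-.1194,.066],.697);print(get_obs()["width"])
```

```text
shift [8.000e-02 1.000e-02 1.146e+01] turn -0.0 q6 -1.09 t 10.875
0.04583567565645119
```

>>> {"op": "servo_tool", "data": {"targets": [[0.1, 0, 4, 0], [0.1, 0, 8, 0], [0.1, 0, 11, 0], [0.1, 0, 11.4, 0], [0.1, 0, 11.4, 0]]}}

```text
time: 11.5
tool_pos: [0.436, -0.1201, 0.0672]
ee_rot: [3.141, 0.001, 2.267]
wrist_force: [-0.1, -0.2, 0.2]
width: 0.0463
finger_force: 0.0
```

>>> {"op": "servo_tool", "data": {"targets": [[0, 0, 0, 0], [0, 0, 0, 0], [0, 0, 0, 0], [0, 0, 0, 0], [0, 0, 0, 0], [0, 0, 0, 0]], "claw": 255}}

```text
time: 12.25
tool_pos: [0.4357, -0.1201, 0.0666]
ee_rot: [3.141, 0.0, 2.267]
wrist_force: [0.0, 0.2, 1.2]
width: 0.0136
finger_force: 30.0
```

>>> {"op": "servo_tool", "data": {"targets": [[0, 0, -2, 0], [0, 0, -6, 0], [0, 0, -10, 0], [0, 0, -12, 0], [0, 0, -12, 0]]}}

```text
time: 12.88
tool_pos: [0.4362, -0.1205, 0.1876]
ee_rot: [3.141, 0.003, 2.266]
wrist_force: [-0.1, 0.6, -1.9]
width: 0.0143
finger_force: 30.0
```

Run:
```python
from h import *
o=get_obs();print(o["tool_pos"],o["ee_rot"],o["width"])
p=np.load("jig.npy"); shift([*jig(-25.5,-34),.15],p[2])
```

```text
[ 0.43619792 -0.12049533  0.18759364] [3.14054287e+00 2.57213178e-03 2.26639139e+00] 0.014265886566712627
shift [ 8.11 19.5   3.76] turn 24.0 q6 -1.09 t 12.875
```

T is held. Carrying it over its pocket.

>>> {"op": "servo_tool", "data": {"targets": [[1.6, 4, 0, 6], [3.2, 8, 0, 12], [4.8, 12, 0, 18], [6.4, 16, 0, 24], [8.1, 19.5, 2, 24], [8.1, 19.5, 3.8, 24], [8.1, 19.5, 3.8, 24], [8.1, 19.5, 3.8, 24]]}}

```text
time: 13.88
tool_pos: [0.533, 0.066, 0.1483]
ee_rot: [-3.141, 0.0, 1.846]
wrist_force: [-0.4, -0.5, -3.2]
width: 0.0139
finger_force: 30.0
```

Run:
```python
from h import *
import pickle
p=np.load("jig.npy"); shift([*jig(-25.5,-34),.072],p[2])
cm=camera_model("wrist");i=snapshot("wrist");cv2.imwrite("pics/w4.png",i);pickle.dump(cm,open("w4.pkl","wb"))
for a in ((51,-85),(51,17),(17,17),(17,-17),(17,51),(-17,51),(-51,17),(-51,85),(51,85)): 
    q=w2px("wrist",[[*jig(*a),.02]],cm)[0]; cv2.circle(i,tuple(q.round().astype(int)),2,(0,0,255),1); print(a,q.round())
cv2.imwrite("pics/w4o.png",i)
```

```text
shift [0.04 0.13 7.63] turn -0.1 q6 -0.26 t 13.875
(51, -85) [425. 291.]
(51, 17) [433. 161.]
(17, 17) [387. 161.]
(17, -17) [385. 207.]
(17, 51) [388. 113.]
(-17, 51) [341. 113.]
(-51, 17) [294. 161.]
(-51, 85) [292.  62.]
(51, 85) [439.  61.]
```

View pics/w4o.png

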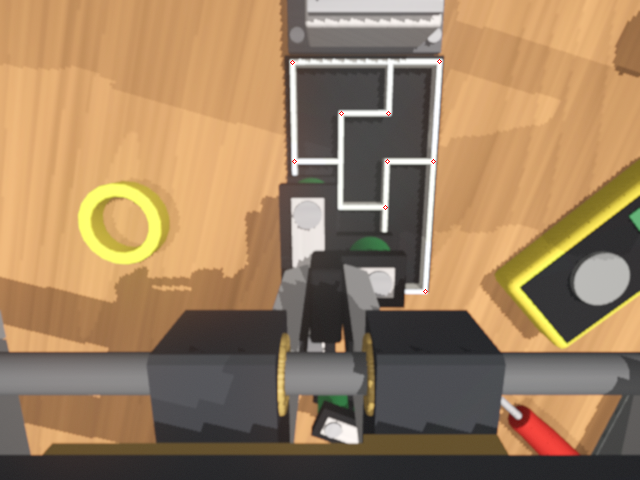

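The red markers from the fitted jig pose sit exactly on the rib crossings. T hangs above its pocket, so I'm lowering it.

>>> {"op": "servo_tool", "data": {"targets": [[0, 0.1, 2, 0], [0, 0.1, 4, 0], [0, 0.1, 5, 0], [0, 0.1, 5.6, 0], [0, 0.1, 6.2, 0], [0, 0.1, 6.8, 0], [0, 0.1, 7.4, 0], [0, 0.1, 7.5, 0]]}}

```text
time: 14.92
tool_pos: [0.5339, 0.0673, 0.0728]
ee_rot: [-3.141, -0.0, 1.848]
wrist_force: [-0.4, -0.7, -2.8]
width: 0.0135
finger_force: 30.0
```

It is down at 0.0728 with no rib contact. Releasing with a small opening and rising, then a look for the V and L.

>>> {"op": "servo_tool", "data": {"targets": [[0, 0, 0, 0], [0, 0, 0, 0], [0, 0, 0, 0], [0, 0, -3, 0], [0, 0, -7, 0], [0, 0, -11, 0], [0, 0, -15, 0], [0, 0, -19, 0]], "claw": 170}}

```text
time: 15.92
tool_pos: [0.5342, 0.0673, 0.2652]
ee_rot: [3.141, 0.0, 1.848]
wrist_force: [0.1, 0.0, 0.3]
width: 0.0314
finger_force: 0.0
```

Run:
```python
from h import *
shift([.40,-.14,.27],1.432);shift([.40,-.14,.27],.0907+np.pi/2);print(get_obs()["tool_pos"])
```

```text
shift [-16.27 -18.58  -0.49] turn -66.2 q6 -0.26 t 15.925
shift [-16.27 -18.58  -0.49] turn -79.3 q6 -0.26 t 15.925
[0.53424544 0.06732228 0.26520345]
```

>>> {"op": "servo_tool", "data": {"targets": [[-2.6, -3, 0, 10.4], [-5.2, -6, 0, 20.8], [-7.8, -9, 0, 31.2], [-10.4, -12, 0, 41.6], [-13, -15, 0, 52], [-15.6, -18, 0, 62.4], [-18.2, -21, 0, 72.8], [-20.9, -24, 0, 83.2]]}}

```text
time: 16.92
tool_pos: [0.3598, -0.2003, 0.264]
ee_rot: [3.14, -0.001, 0.39]
wrist_force: [0.7, -0.6, 0.2]
width: 0.0315
finger_force: 0.0
```

>>> {"op": "servo_tool", "data": {"targets": [[0, 0, 0, 10], [0, 0, 0, 17.5], [0, 0, 0, 17.5], [0, 0, 0, 17.5]], "claw": 130}}

```text
time: 17.42
tool_pos: [0.3606, -0.1993, 0.2637]
ee_rot: [3.141, -0.0, 0.092]
wrist_force: [0.2, 0.2, 0.9]
width: 0.0461
finger_force: 0.0
```

Run:
```python
from fitb import *
cm=camera_model("wrist");i=snapshot("wrist");cv2.imwrite("pics/w5.png",i)
r=pickle.load(open("blk.pkl","rb"))
v=fit("V",i,cm,r["V"]); r["V"]=v
l=fit("L",i,cm,r["L"]); 
jp=np.load("jig.npy");fit("T",i,cm,[*jig(-25.5,-34),jp[2]],.006)
pickle.dump(r,open("blk.pkl","wb")); print(get_obs()["tool_pos"])
print(w2px("wrist",[[*l[:2],.05],[*v[:2],.05]],cm))
shift([*v[:2],.13],v[2]+np.pi/2)
```

```text
V [ 0.4415 -0.2727  0.0867] mismatch px 550.5 of 3791
L [ 0.6195 -0.0926  1.4319] mismatch px 12079.0 of 0
T [0.5198 0.0766 0.2792] mismatch px 137.5 of 4490
[ 0.36065712 -0.19920942  0.2636342 ]
[[ 224.53170433 -116.5255078 ]
 [ 412.28508195  129.66412871]]
shift [ 7.38  8.06 13.37] turn 0.3 q6 0.84 t 17.475
```

V confirmed at (0.4415,-0.2727). Approaching.

>>> {"op": "servo_tool", "data": {"targets": [[2.5, 2.7, 3, 0], [5, 5.4, 6, 0], [7.4, 8, 9, 0], [7.4, 8, 13.3, 0], [7.4, 8, 13.3, 0], [7.4, 8, 17, 0], [7.4, 8, 19.6, 0], [7.4, 8, 19.6, 0]]}}

```text
time: 18.48
tool_pos: [0.441, -0.2717, 0.0675]
ee_rot: [-3.14, 0.001, 0.091]
wrist_force: [-0.4, -0.5, 0.6]
width: 0.0461
finger_force: 0.0
```

>>> {"op": "servo_tool", "data": {"targets": [[0, 0, 0, 0], [0, 0, 0, 0], [0, 0, 0, 0], [0, 0, 0, 0], [0, 0, 0, 0], [0, 0, 0, 0]], "claw": 255}}

```text
time: 19.23
tool_pos: [0.4419, -0.2729, 0.0683]
ee_rot: [3.14, -0.001, 0.09]
wrist_force: [0.4, -0.6, 3.4]
width: 0.0139
finger_force: 30.0
```

>>> {"op": "servo_tool", "data": {"targets": [[0, 0, -2, 0], [0, 0, -6, 0], [0, 0, -10, 0], [0, 0, -12, 0], [0, 0, -12, 0]]}}

```text
time: 19.85
tool_pos: [0.4419, -0.2725, 0.1881]
ee_rot: [3.141, -0.001, 0.09]
wrist_force: [-0.6, -0.3, -3.2]
width: 0.0137
finger_force: 30.0
```

Run:
```python
from h import *
o=get_obs();print(o["tool_pos"],o["ee_rot"],o["width"])
p=np.load("jig.npy"); shift([*jig(-22.7,56.7),.16],p[2]+np.pi/2)
```

```text
[ 0.44186891 -0.27247887  0.18814884] [ 3.14057242e+00 -1.33539630e-03  9.02650892e-02] 0.013650831193976079
shift [ 10.82 -41.91   2.79] turn -10.7 q6 0.82 t 19.85
```

>>> {"op": "servo_tool", "data": {"targets": [[1.3, -5.2, 0, -2], [2.6, -10.4, 0, -4], [3.9, -15.6, 0, -6], [5.2, -20.8, 0, -8], [6.5, -26, 0, -10.7], [7.8, -31.2, 0, -10.7], [9.1, -36.4, 0, -10.7], [10.8, -41.9, 0, -10.7]]}}

```text
time: 20.85
tool_pos: [0.51, 0.1561, 0.1845]
ee_rot: [-3.142, 0.005, 0.277]
wrist_force: [1.2, 0.0, -2.6]
width: 0.014
finger_force: 30.0
```

>>> {"op": "servo_tool", "data": {"targets": [[0, 0, 0, 0], [0, 0, 0, 0], [0, 0, 1, 0], [0, 0, 2.8, 0], [0, 0, 2.8, 0], [0, 0, 2.8, 0]]}}

```text
time: 21.6
tool_pos: [0.5113, 0.1542, 0.1592]
ee_rot: [-3.142, 0.0, 0.276]
wrist_force: [-0.8, -0.7, -2.5]
width: 0.0138
finger_force: 30.0
```

Run:
```python
from h import *
p=np.load("jig.npy"); shift([*jig(-22.7,56.7),.0745],p[2]+np.pi/2)
```

```text
shift [ 0.08 -0.02  8.47] turn -0.0 q6 1.48 t 21.6
```

>>> {"op": "servo_tool", "data": {"targets": [[0.05, 0, 2, 0], [0.05, 0, 4, 0], [0.05, 0, 6, 0], [0.05, 0, 6.8, 0], [0.05, 0, 7.4, 0], [0.05, 0, 8, 0], [0.05, 0, 8.4, 0], [0.05, 0, 8.4, 0]]}}

```text
time: 22.6
tool_pos: [0.5117, 0.1548, 0.0753]
ee_rot: [3.142, 0.0, 0.277]
wrist_force: [-0.6, -0.0, -1.8]
width: 0.0141
finger_force: 30.0
```

V is down at 0.0753 without contact. Releasing, rising and looking at L along with both placed blocks.

>>> {"op": "servo_tool", "data": {"targets": [[0, 0, 0, 0], [0, 0, 0, 0], [0, 0, 0, 0], [0, 0, -4, 0], [0, 0, -8, 0], [0, 0, -12, 0], [0, 5, -16, 0], [0, 9, -19, 0]], "claw": 170}}

```text
time: 23.6
tool_pos: [0.537, 0.0674, 0.268]
ee_rot: [3.141, -0.003, 0.278]
wrist_force: [0.6, 0.0, 0.3]
width: 0.0313
finger_force: 0.0
```

>>> {"op": "servo_tool", "data": {"targets": [[0, 4, 0, 0], [0, 8, 0, 0], [0, 8, 0, 0], [0, 8, 0, 0]], "claw": 130}}

```text
time: 24.1
tool_pos: [0.5582, -0.0083, 0.2655]
ee_rot: [-3.141, -0.0, 0.277]
wrist_force: [0.9, -0.5, -0.3]
width: 0.0461
finger_force: 0.0
```

Run:
```python
from fitb import *
cm=camera_model("wrist");i=snapshot("wrist");cv2.imwrite("pics/w6.png",i)
r=pickle.load(open("blk.pkl","rb")); jp=np.load("jig.npy")
l=fit("L",i,cm,r["L"]); t=fit("T",i,cm,[*jig(-25.5,-34),jp[2]],.006);v=fit("V",i,cm,[*jig(-22.7,56.7),jp[2]],.006)
print(jp,jig(-25.5,-34),jig(-22.7,56.7),get_obs()["tool_pos"])
pickle.dump(r|dict(L=l),open("blk.pkl","wb"))
shift([*l[:2],.18],l[2])
cv2.imwrite("pics/w6b.png",cv2.resize(i[:300],None,fx=1.25,fy=1.25,interpolation=cv2.INTER_CUBIC))
```

```text
L [ 0.6192 -0.0925  1.4522] mismatch px 618.2 of 5189
T [ 0.5554  0.0866 -0.5135] mismatch px 6238.7 of 4733
V [ 0.5249  0.1839 -0.2592] mismatch px 7086.2 of 4652
[0.54925072 0.10632756 0.27676219] [0.53401137 0.06665374] [0.51192172 0.15466725] [ 0.55811397 -0.00791097  0.26561516]
shift [3.55 9.81 8.56] turn 22.7 q6 1.18 t 24.15
```

View pics/w6b.png

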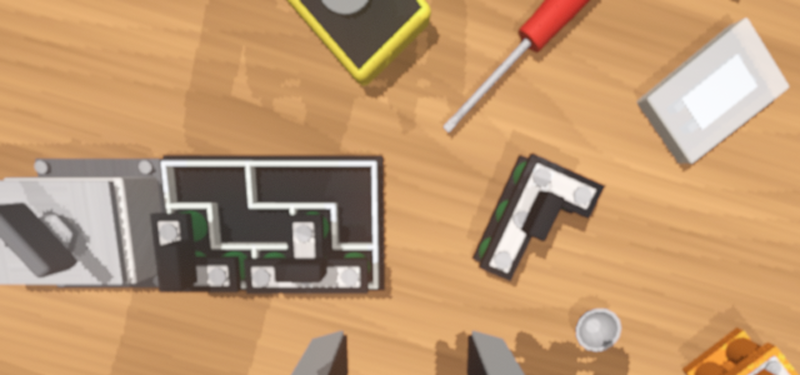

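T and V lie in their pockets, flush between the ribs. L is at (540,215) in this picture and has not been disturbed. Turning -157° and going over L.

>>> {"op": "servo_tool", "data": {"targets": [[0.5, 1.2, 0, -10.5], [1, 2.4, 0, -21], [1.5, 3.6, 0, -31.5], [2, 4.8, 0, -42], [2.5, 6, 1, -52.5], [3, 7.2, 2, -63], [3.5, 8.4, 3, -73.5], [3.5, 9.8, 4, -84]]}}

```text
time: 25.15
tool_pos: [0.6191, -0.0918, 0.2252]
ee_rot: [3.141, -0.0, 1.752]
wrist_force: [0.8, -0.4, -0.3]
width: 0.046
finger_force: 0.0
```

>>> {"op": "servo_tool", "data": {"targets": [[0, 0, 1, -10.5], [0, 0, 2, -21], [0, 0, 3, -31.5], [0, 0, 4, -42], [0, 0, 4.5, -52.5], [0, 0, 4.5, -63], [0, 0, 4.5, -73.3], [0, 0, 4.5, -73.3]]}}

```text
time: 26.15
tool_pos: [0.6188, -0.092, 0.1807]
ee_rot: [3.141, 0.0, 3.022]
wrist_force: [-0.2, 0.5, 0.1]
width: 0.046
finger_force: 0.0
```

Run:
```python
from fitb import *
cm=camera_model("wrist");i=snapshot("wrist");cv2.imwrite("pics/w7.png",i)
l=pickle.load(open("blk.pkl","rb"))["L"]; print(w2px("wrist",[[*l[:2],.05]],cm), get_obs()["ee_rot"],get_obs()["width"])
shift([*l[:2],.066],1.447)
```

```text
[[325.06906395 229.85822473]] [3.14148863e+00 2.00234220e-04 3.02086195e+00] 0.046182505188773565
shift [-0.04 -0.03 11.47] turn 0.2 q6 -1.69 t 26.2
```

>>> {"op": "servo_tool", "data": {"targets": [[0, 0, 4, 0], [0, 0, 8, 0], [0, 0, 11, 0], [0, 0, 11.4, 0], [0, 0, 11.4, 0]]}}

```text
time: 26.82
tool_pos: [0.6193, -0.0932, 0.0674]
ee_rot: [-3.141, 0.001, 3.022]
wrist_force: [-0.7, -0.0, 0.7]
width: 0.0457
finger_force: 0.0
```

>>> {"op": "servo_tool", "data": {"targets": [[0, 0, 0, 0], [0, 0, 0, 0], [0, 0, 0, 0], [0, 0, 0, 0], [0, 0, 0, 0], [0, 0, 0, 0]], "claw": 255}}

```text
time: 27.58
tool_pos: [0.6191, -0.0932, 0.067]
ee_rot: [3.141, 0.001, 3.022]
wrist_force: [0.4, 1.5, 3.0]
width: 0.0139
finger_force: 30.0
```

>>> {"op": "servo_tool", "data": {"targets": [[0, 0, -2, 0], [0, 0, -6, 0], [0, 0, -10, 0], [0, 0, -12, 0], [0, 0, -12, 0]]}}

```text
time: 28.2
tool_pos: [0.6196, -0.0939, 0.1892]
ee_rot: [-3.14, 0.004, 3.022]
wrist_force: [-0.1, 0.0, -2.8]
width: 0.0138
finger_force: 30.0
```

Run:
```python
from h import *
o=get_obs();print(o["tool_pos"],o["ee_rot"],o["width"])
p=np.load("jig.npy"); shift([*jig(25.5,-42.5),.16],p[2])
```

```text
[ 0.61960024 -0.09394851  0.18920276] [-3.14047783  0.00443396  3.02199161] 0.01383366404219778
shift [ 5.39 16.11  2.88] turn 67.3 q6 -1.69 t 28.2
```

>>> {"op": "servo_tool", "data": {"targets": [[0.7, 2.2, 0, 10], [1.4, 4.4, 0, 20], [2.1, 6.6, 0, 30], [2.8, 8.8, 0, 40], [3.5, 11, 0, 50], [4.2, 13.2, 0, 60], [5.4, 16.1, 0, 67.3], [5.4, 16.1, 0, 67.3]]}}

```text
time: 29.2
tool_pos: [0.5827, 0.0746, 0.1844]
ee_rot: [-3.138, -0.001, 1.851]
wrist_force: [0.3, -0.1, -3.8]
width: 0.0138
finger_force: 30.0
```

>>> {"op": "servo_tool", "data": {"targets": [[0, 0, 1, 0], [0, 0, 2.8, 0], [0, 0, 2.8, 0], [0, 0, 2.8, 0]]}}

```text
time: 29.7
tool_pos: [0.5842, 0.0723, 0.1579]
ee_rot: [-3.141, -0.0, 1.847]
wrist_force: [1.0, -0.3, -3.1]
width: 0.0136
finger_force: 30.0
```

Run:
```python
from h import *
p=np.load("jig.npy"); shift([*jig(25.5,-42.5),.0735],p[2])
```

```text
shift [-0.02  0.12  8.44] turn -0.0 q6 -0.25 t 29.7
```

>>> {"op": "servo_tool", "data": {"targets": [[0, 0.1, 2, 0], [0, 0.1, 4, 0], [0, 0.1, 6, 0], [0, 0.1, 6.8, 0], [0, 0.1, 7.4, 0], [0, 0.1, 8, 0], [0, 0.1, 8.4, 0], [0, 0.1, 8.4, 0]]}}

```text
time: 30.7
tool_pos: [0.5852, 0.0731, 0.0743]
ee_rot: [-3.141, 0.0, 1.848]
wrist_force: [-0.2, 0.6, -3.4]
width: 0.014
finger_force: 30.0
```

L is in its pocket. Releasing, then backing off for a check picture.

>>> {"op": "servo_tool", "data": {"targets": [[0, 0, 0, 0], [0, 0, 0, 0], [0, 0, 0, 0], [0, 0, -4, 0], [0, 0, -8, 0], [0, 0, -12, 0], [0, 0, -16, 0], [0, 0, -18, 0]], "claw": 170}}

```text
time: 31.7
tool_pos: [0.5861, 0.0732, 0.2582]
ee_rot: [3.136, 0.001, 1.848]
wrist_force: [0.4, 0.7, -1.0]
width: 0.0315
finger_force: 0.0
```

>>> {"op": "servo_tool", "data": {"targets": [[-4, 1, 0, 0], [-8, 2, 0, 0], [-9, 3, 0, 0], [-9, 3, 0, 0], [-9, 3, 0, 0]]}}

```text
time: 32.33
tool_pos: [0.6383, -0.0041, 0.2546]
ee_rot: [-3.141, -0.001, 1.849]
wrist_force: [-0.3, -0.1, 0.2]
width: 0.0316
finger_force: 0.0
```

Run:
```python
from fitb import *
cm=camera_model("wrist");i=snapshot("wrist");cv2.imwrite("pics/w8.png",i)
g=np.zeros(3); o=get_obs(); print(o["tool_pos"],o["time"])
jp=np.load("jig.npy"); out=i.copy()
for k,a in (("L",(25.5,-42.5)),("T",(-25.5,-34)),("V",(-22.7,56.7))):
    for z,c in ((.006,(255,0,255)),(.020,(0,200,255))):
        m=(render(k,[*jig(*a),jp[2]],cm,z0=z)>.5).astype(np.uint8)
        if z>.01: continue
        cs,_=cv2.findContours(m,cv2.RETR_EXTERNAL,cv2.CHAIN_APPROX_NONE); cv2.drawContours(out,cs,-1,c,1)
    print(k,w2px("wrist",[[*jig(*a),.03]],cm).round())
cv2.imwrite("pics/w8o.png",cv2.resize(np.hstack([i[:300,180:480],out[:300,180:480]]),(800,400),interpolation=cv2.INTER_CUBIC))
```

```text
[ 0.6382921  -0.00398438  0.25476058] 32.375
L [[295. 116.]]
T [[241. 106.]]
V [[239.  -0.]]
```

View pics/w8o.png

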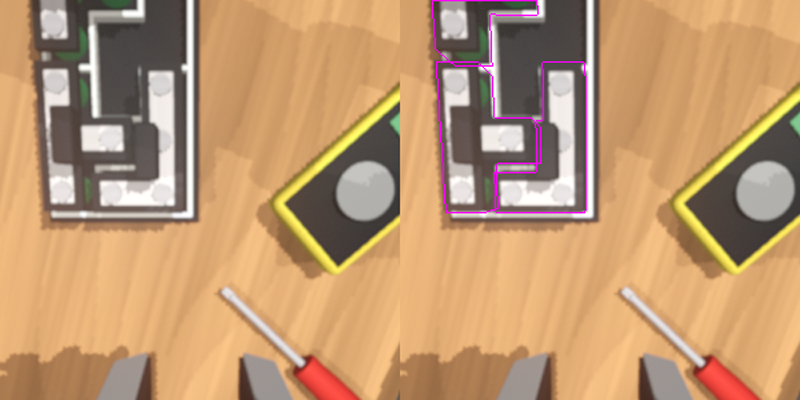

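L and T match the predicted seated outlines, and V was already seen seated. Now to the tab, at jig (0,232).

Run:
```python
from h import *
p=np.load("jig.npy"); shift([*jig(0,231.5),.2],p[2])
```

```text
shift [36.2  -5.49  5.49] turn 0.1 q6 -0.37 t 32.375
```

>>> {"op": "servo_tool", "data": {"targets": [[5.2, -0.8, 0, 0], [10.4, -1.6, 0, 0], [15.6, -2.4, 0, 0], [20.8, -3.2, 0, 0], [26, -4, 0, 0], [31.2, -4.8, 0, 0], [36.2, -5.5, 2, 0], [36.2, -5.5, 5, 0]], "claw": 130}}

```text
time: 33.38
tool_pos: [0.4846, 0.3323, 0.2058]
ee_rot: [3.138, -0.002, 1.855]
wrist_force: [0.6, -0.2, -0.8]
width: 0.046
finger_force: 0.0
```

>>> {"op": "servo_tool", "data": {"targets": [[0, 0, 0.5, 0], [0, 0, 0.5, 0], [0, 0, 0.5, 0]]}}

```text
time: 33.75
tool_pos: [0.4877, 0.3278, 0.2013]
ee_rot: [3.139, -0.001, 1.847]
wrist_force: [-0.2, 0.4, 0.2]
width: 0.0459
finger_force: 0.0
```

Run:
```python
from h import *
p=np.load("jig.npy"); shift([*jig(0,231.5),.086],p[2])
cm=camera_model("wrist");i=snapshot("wrist");cv2.imwrite("pics/w9.png",i)
for y,z in((217,.1),(247,.1)):print(w2px("wrist",[[*jig(0,y),z]],cm).round())
t=snapshot("top");c=cv2.resize(t[185:265,175:355],(720,320),interpolation=cv2.INTER_CUBIC)
cv2.imwrite("pics/w9b.png",np.vstack([c,cv2.resize(i[60:340,200:440],(240,280))[:, :].copy() if 0 else cv2.copyMakeBorder(i[60:340,140:500],0,0,0,360,cv2.BORDER_CONSTANT)]))
```

```text
shift [ 0.15 -0.16 11.53] turn -0.0 q6 0.22 t 33.75
[[325. 256.]]
[[325. 214.]]
```

View pics/w9b.png

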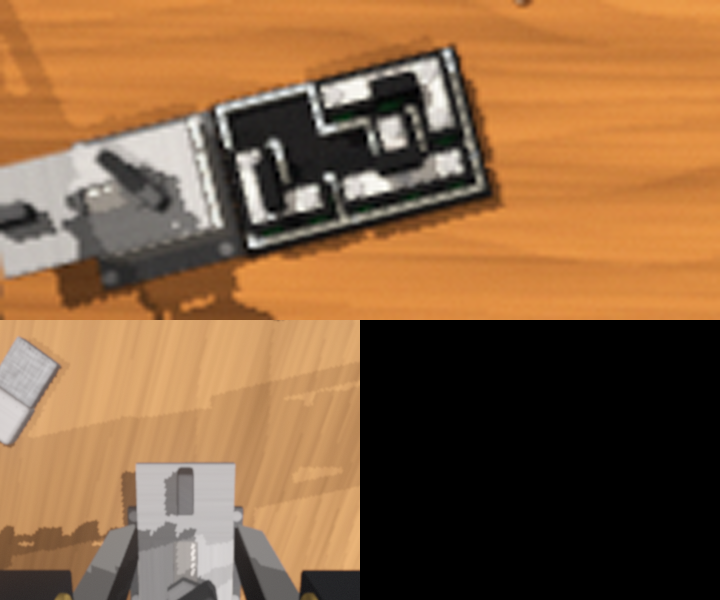

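All three blocks are seated in the top view, and the tab is at (325,230) as predicted. Gripping and pushing in.

>>> {"op": "servo_tool", "data": {"targets": [[0.1, -0.15, 4, 0], [0.1, -0.15, 8, 0], [0.1, -0.15, 11.4, 0], [0.1, -0.15, 11.4, 0], [0.1, -0.15, 11.4, 0]]}}

```text
time: 34.48
tool_pos: [0.4857, 0.3285, 0.0863]
ee_rot: [3.14, -0.0, 1.847]
wrist_force: [0.1, 0.3, -0.7]
width: 0.0461
finger_force: 0.0
```

>>> {"op": "servo_tool", "data": {"targets": [[0, 0, 0, 0], [0, 0, 0, 0], [0, 0, 0, 0], [0, 0, 0, 0], [0, 0, 0, 0], [0, 0, 0, 0]], "claw": 255}}

```text
time: 35.22
tool_pos: [0.4872, 0.3291, 0.0856]
ee_rot: [3.137, -0.0, 1.847]
wrist_force: [6.1, 1.0, -3.6]
width: 0.0115
finger_force: 30.0
```

>>> {"op": "servo_tool", "data": {"targets": [[-0.6, 0, 0, 0], [-1.2, 0, 0, 0], [-1.8, 0, 0, 0], [-2.4, 0, 0, 0], [-3, 0, 0, 0], [-3.4, 0, 0, 0], [-3.65, 0, 0, 0], [-3.65, 0, 0, 0]]}}

```text
time: 36.22
tool_pos: [0.4967, 0.2954, 0.0856]
ee_rot: [3.137, -0.004, 1.848]
wrist_force: [5.5, 6.0, -2.9]
width: 0.0119
finger_force: 30.0
```

The plate has moved a full 35 mm onto its stop. Releasing, rising and measuring the nut bar.

>>> {"op": "servo_tool", "data": {"targets": [[0.2, 0, 0, 0], [0.2, 0, 0, 0], [0.2, 0, 0, 0], [0.2, 0, -4, 0], [0.2, 0, -8, 0], [0.2, 0, -12, 0], [-2, 0, -14, 0], [-6, 0, -14, 0]], "claw": 130}}

```text
time: 37.22
tool_pos: [0.5123, 0.2362, 0.2285]
ee_rot: [3.136, -0.0, 1.85]
wrist_force: [-0.3, -1.5, 0.3]
width: 0.0458
finger_force: 0.0
```

>>> {"op": "servo_tool", "data": {"targets": [[-5, 0, 0, 0], [-7, 0, 0, 0], [-7, 0, 0, 0], [-7, 0, 0, 0]]}}

```text
time: 37.72
tool_pos: [0.5303, 0.1694, 0.2254]
ee_rot: [-3.141, -0.001, 1.849]
wrist_force: [-0.5, -0.3, 0.1]
width: 0.046
finger_force: 0.0
```

Run:
```python
from h import *
import pickle
cm=camera_model("wrist");i=snapshot("wrist");cv2.imwrite("pics/w10.png",i);pickle.dump(cm,open("w10.pkl","wb"))
u,v=w2px("wrist",[[*jig(0,142),.115]],cm)[0];print(u,v,get_obs()["tool_pos"])
u0,v0=max(int(u)-75,0),max(int(v)-60,0);print(u0,v0)
c=cv2.resize(i[v0:v0+120,u0:u0+150],(750,600),interpolation=cv2.INTER_CUBIC)
for a in (.6,.67,.75):
    pass
cv2.imwrite("pics/w10b.png",c)
```

```text
328.71489999489813 125.69729347348121 [0.53028443 0.16957905 0.22540686]
253 65
```

View pics/w10b.png

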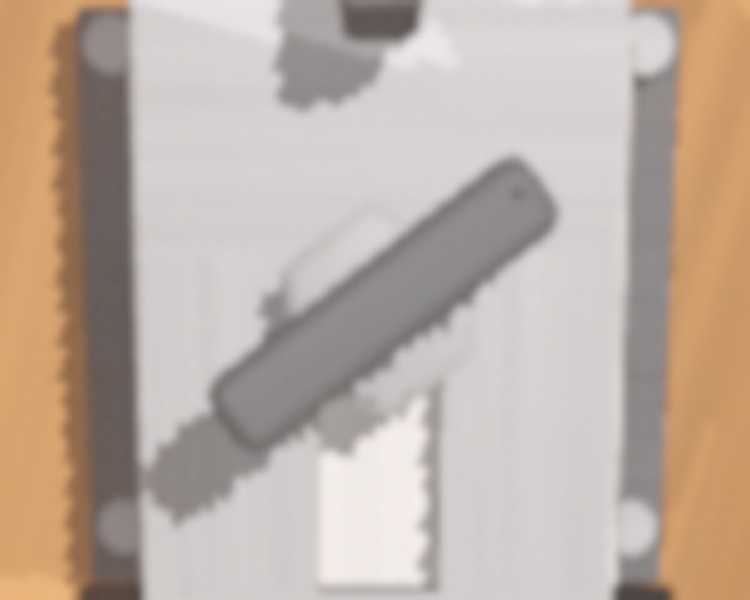

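The bar runs from (240,420) to (535,180) in the crop, with its centre at the predicted stud point. Computing its angle and the approach.

Run:
```python
from h import *
import pickle
cm=pickle.load(open("w10.pkl","rb")); jp=np.load("jig.npy")
P=px2w("wrist",[((x+.5)/5-.5+253,(y+.5)/5-.5+65) for x,y in((240,418),(535,182))],.115,cm)
d=P[1]-P[0];a=np.arctan2(d[1],d[0]);print(np.linalg.norm(d),P.mean(0),jig(0,142),"bar angle jig",a-jp[2])
shift([*jig(0,142),.16],a+np.pi/2)
```

```text
0.05030268697315626 [0.51094724 0.24358979 0.115     ] [0.51045029 0.24292377] bar angle jig 0.6597111323701916
shift [7.59 0.11 6.55] turn 52.3 q6 -0.07 t 37.775
```

The locknut is at 0.66+π ≈ 3.80 rad. I'm turning -127.7° first so one clockwise sweep of about 218° fits in the last joint's range.

>>> {"op": "servo_tool", "data": {"targets": [[2, 0, 0, -10.5], [4, 0.1, 0, -21], [6, 0.1, 0, -31.5], [7.6, 0.1, 0, -42], [7.6, 0.1, 0, -52.5], [7.6, 0.1, 0, -63], [7.6, 0.1, 1, -73.5], [7.6, 0.1, 2, -84]]}}

```text
time: 38.78
tool_pos: [0.5103, 0.2433, 0.2053]
ee_rot: [3.141, 0.0, -2.961]
wrist_force: [-0.3, -0.5, -0.1]
width: 0.0462
finger_force: 0.0
```

>>> {"op": "servo_tool", "data": {"targets": [[0, 0, 1, -10.5], [0, 0, 2, -21], [0, 0, 3, -31.5], [0, 0, 4, -42], [0, 0, 4.5, -43.7], [0, 0, 4.5, -43.7], [0, 0, 4.5, -43.7]]}}

```text
time: 39.65
tool_pos: [0.511, 0.2421, 0.161]
ee_rot: [-3.141, 0.001, -2.208]
wrist_force: [0.8, 0.2, 0.3]
width: 0.0455
finger_force: 0.0
```

Run:
```python
from h import *
jp=np.load("jig.npy")
shift([*jig(0,142),.0995],.6597+jp[2]+np.pi/2)
```

```text
shift [-0.03  0.09  6.15] turn -0.1 q6 -2.16 t 39.65
```

>>> {"op": "servo_tool", "data": {"targets": [[0, 0.1, 3, 0], [0, 0.1, 6, 0], [0, 0.1, 6.1, 0], [0, 0.1, 6.1, 0]]}}

```text
time: 40.15
tool_pos: [0.5108, 0.2425, 0.1008]
ee_rot: [-3.141, 0.002, -2.207]
wrist_force: [0.2, 0.0, 0.3]
width: 0.0459
finger_force: 0.0
```

>>> {"op": "servo_tool", "data": {"targets": [[0, 0, 0, 0], [0, 0, 0, 0], [0, 0, 0, 0], [0, 0, 0, 0], [0, 0, 0, 0], [0, 0, 0, 0]], "claw": 255}}

```text
time: 40.9
tool_pos: [0.5107, 0.242, 0.0998]
ee_rot: [-3.14, 0.001, -2.207]
wrist_force: [2.2, -1.9, 1.6]
width: 0.0118
finger_force: 30.0
```

Gripped on the bar. Running it down.

>>> {"op": "servo_tool", "data": {"targets": [[0, 0, 0.02, 10], [0, 0, 0.04, 20], [0, 0, 0.07, 30], [0, 0, 0.09, 40], [0, 0, 0.11, 50], [0, 0, 0.13, 60], [0, 0, 0.16, 70], [0, 0, 0.18, 80]]}}

```text
time: 41.9
tool_pos: [0.5104, 0.2435, 0.0981]
ee_rot: [3.139, 0.0, 2.675]
wrist_force: [1.6, 1.4, 0.1]
width: 0.0117
finger_force: 30.0
```

>>> {"op": "servo_tool", "data": {"targets": [[0, 0, 0.02, 10], [0, 0, 0.04, 20], [0, 0, 0.07, 30], [0, 0, 0.09, 40], [0, 0, 0.11, 50], [0, 0, 0.13, 60], [0, 0, 0.16, 70], [0, 0, 0.18, 80]]}}

```text
time: 42.9
tool_pos: [0.5118, 0.244, 0.0963]
ee_rot: [3.138, -0.005, 1.279]
wrist_force: [5.1, 3.0, -1.6]
width: 0.012
finger_force: 30.0
```

>>> {"op": "servo_tool", "data": {"targets": [[0, 0, 0.02, 10], [0, 0, 0.04, 20], [0, 0, 0.07, 30], [0, 0, 0.09, 40], [0, 0, 0.11, 50], [0, 0, 0.12, 57], [0, 0, 0.12, 59], [0, 0, 0.12, 59]]}}

```text
time: 43.9
tool_pos: [0.5125, 0.2432, 0.0951]
ee_rot: [-3.141, -0.006, 0.255]
wrist_force: [7.6, 2.3, -2.4]
width: 0.0119
finger_force: 30.2
```

Run:
```python
from h import *
o=get_obs();jp=np.load("jig.npy");print(o["tool_pos"],o["ee_rot"],o["wrist_torque"],o["wrist_force"],o["width"])
shift([*jig(0,142),.0945],jp[2]+np.pi/2)
```

```text
[0.51254229 0.24316793 0.09506513] [-3.14127865 -0.00639071  0.25542184] [ 0.18669193 -1.16366916  0.46956497] [ 7.63701824  2.30948101 -2.44338454] 0.011889806296522488
shift [-0.21 -0.03  0.06] turn -1.2 q6 1.66 t 43.9
```

Turned to the stop, with 0.47 N m of resistance and the bar parallel to the jig's x. Releasing and rising for a final look.

>>> {"op": "servo_tool", "data": {"targets": [[0, 0, 0, 0], [0, 0, 0, 0], [0, 0, 0, 0], [0, 0, -4, 0], [0, 0, -8, 0], [0, 0, -12, 0], [-4, 4, -14, 0], [-8, 8, -15, 0]], "claw": 130}}

```text
time: 44.9
tool_pos: [0.4524, 0.1441, 0.2461]
ee_rot: [3.141, -0.002, 0.256]
wrist_force: [1.2, -0.6, -0.1]
width: 0.0461
finger_force: 0.0
```

>>> {"op": "servo_tool", "data": {"targets": [[-3, 2, 0, 0], [-3, 2, 0, 0], [-3, 2, 0, 0], [-3, 2, 0, 0]]}}

```text
time: 45.4
tool_pos: [0.4291, 0.1186, 0.2442]
ee_rot: [-3.141, 0.001, 0.255]
wrist_force: [0.8, 1.1, -0.1]
width: 0.0462
finger_force: 0.0
```

Run:
```python
from h import *
cm=camera_model("wrist");i=snapshot("wrist")
q=w2px("wrist",[[*jig(0,50),.05],[*jig(0,142),.11]],cm).astype(int);print(q,get_obs()["tool_pos"])
u,v=q.mean(0).astype(int);v0=max(0,v-120);u0=max(0,u-190)
cv2.imwrite("pics/fin.png",cv2.resize(i[v0:v0+260,u0:u0+380],None,fx=2,fy=2,interpolation=cv2.INTER_CUBIC))
```

```text
[[317  82]
 [186  74]] [0.42907402 0.11854294 0.24418804]
```

View pics/fin.png

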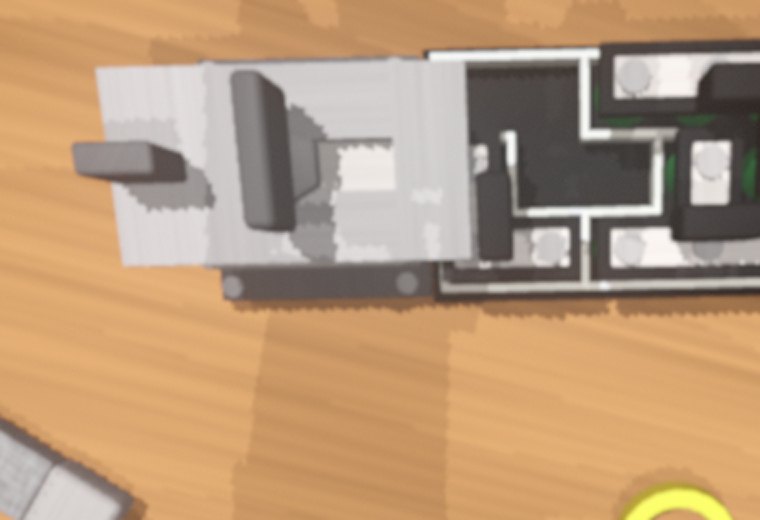

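Run:
```python
from h import *
cm=camera_model("wrist")
q=w2px("wrist",[[*jig(0,50),.05],[*jig(0,142),.11]],cm).astype(int);u,v=q.mean(0).astype(int);v0=max(0,v-120);u0=max(0,u-190)
for a in (0,.1):
  c,s=np.cos(a),np.sin(a)
  for sx,sy in((27,6),(27,-6),(-27,6),(-27,-6)): print(a,sx,sy,(2*(w2px("wrist",[[*jig(c*sx-s*sy,142+s*sx+c*sy),.11]],cm)[0]-[u0,v0])).round())
```

```text
0 27 6 [225.  67.]
0 27 -6 [259.  67.]
0 -27 6 [242. 229.]
0 -27 -6 [275. 228.]
0.1 27 6 [218.  70.]
0.1 27 -6 [251.  65.]
0.1 -27 6 [249. 230.]
0.1 -27 -6 [282. 226.]
```

The bar's left edge leans 15 px over 153. The predictions are 17 px at 0 rad and 31 px at 0.1 rad, so the nut is jammed. The plate covers the end column, the blocks are home and the arm is clear. Handing in.

```bash
python3 -c "
from bench import *
print(close_job())"
```

```text
the job is handed in; nothing more can be done
None
```

The job is handed in: the L, T and corner blocks (no S was on the bench) sit home in their pockets, the clamp plate is fully in and the locknut is run down to its stop; no verdict was returned.

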